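Put the swapped candles back on their own display stands

ROBOT

A 6-joint arm with a two-finger parallel gripper is mounted at the origin on the work surface. World frame = base frame: x ahead of the robot, y to its left, z up, the work surface at z = 0. Lengths are in mm, angles in rad, forces in N, time in s.
With the tool pointing down it reaches from about 275 to 725 mm from the base axis. Payload 15.9 kg.
Tool frame: the origin (TCP) lies at the very end of the fingers, on their centre line; the grasp point (between the pads) lies 19 mm behind it; z points along the fingers, y is the line along which they close (so a half turn about z gives the same grasp; the last joint's range is limited). The gripper opens to 85 mm and grips with 20 to 120 N. Pads are 22 mm wide; open, the fingers measure 114 mm over their backs; the gripper's body (76 mm by 85 mm) begins 54 mm behind the grasp point. The pads swing forward as they close: fully open they stand 13 mm farther back than shut.
Start: joints at [1.134, 0.213, -0.034, 1.323, 0, 1.571], TCP at [211.513, 453.043, 231.306] pointing down, gripper open.
Joint ranges: [-2.98, 2.98], [-0.74, 1.72], [-1.14, 1.35], [-2.1, 2.04], [-1.57, 1.44], [-3.14, 3.14]. Speed limits (rad/s): [1.89, 1.89, 2.39, 2.57, 3.14, 3.14].

INTERFACE

Orientations are given as a unit quaternion [w, x, y, z].
In Python, from rig import * gives the robot as it stands.
- The arm moves only by the shell command python3 -m jog 'ROWS' [OPENING] [FORCE]. ROWS is JSON, a list of rows, each a list of 4 numbers: the shift along the tool's x, y, z in m, then the turn about the tool's z in degrees. A call has 1 to 12 rows; each row is the pose to reach, as a shift and turn from the pose commanded when the call began, along the tool's axes at that moment; what a row does not reach only later rows make up. A row lasts 1/10 s, in which the tool goes at most 50 mm and 8.59 degrees, less where a joint would pass 70% of its speed; a pose out of reach is approached as far as the arm can. A call with a gripper value outside its range is refused whole. OPENING is the closure, from 0 (fully open) to 1 (shut), set as the call begins (- or left out, the last holds). The fingers move at their own pace and stop on an object; FORCE is the grip in N (left out, the last holds). Time passes only in rows, so rows that repeat a pose let the fingers close. It gives the time, the measured TCP pose, the force, the opening and the grip force at its end, in the units of the state.
- get_obs(): the state, without advancing time (a new reading comes with each control period).
- snapshot(name): name is "side" or "top" or "wrist"; returns a dict with "color" (400x640x3 uint8, blue, green, red), "depth" (400x640 float32, mm along the optical axis (not along the pixel's ray), 0 where there is no reading), "mtx" (3x3 intrinsics, pixels), "position" and "rotation" of the camera in the world. Camera axes: x right, y down, z forward; pixel columns grow to the right and rows downward; lengths in mm; the calibration is good to about 2 mm. The wrist camera is an equidistant fisheye: a pixel r from the principal point sees the ray r / f radians off the axis. A picture is of the moment at which its call begins.
- hand_in(): hands the job in; it is judged then, once.
The state is a dict: "time_s": time; "joint_positions": joint angles; "joint_vel": joint speeds; "joint_efforts": joint torques, N m; "position": TCP position; "tool_rot": TCP orientation; "wrist_force": force on the tool from outside, world axes, zero at the start; "ft_torque": the same for the moment, N m; "opening": finger opening in mm; "gripper_force": force on a finger pad.
Only numpy, scipy, OpenCV 4.12 (cv2) and the standard library are available. Lean on these libraries where they do the work, as an engineer would, in place of code of your own. Each camera call takes 0.05 s, during which the arm holds its last target. There are 200 camera calls.

TASK

The four candles on the counter display stand on each other's stands: move each to the stand of its own shape, jar on the round stand, square block on the square one, dough bowl on the oblong round-ended one, tree on the slim rectangular one. The empty slate is free for parking a candle on the way; leave it empty again. Set each upright in the middle of its stand, with the block, bowl and tree lined up with their stands' edges; never tip a candle over, and do not move or knock over the little white vase.

Things in the scene. Friction and masses are not known exactly. Their poses are not given: they have to be found in the camera images.
- jar_candle: Candle in a round amber glass jar with paper label and flat black lid, 64 mm diameter, 80 mm high with the lid, upright, straight sided, about 0.3 kg. Origin: centre of its underside.
- square_candle: Square block candle: dark wood block 60 x 60 mm, 50 mm high, with a round disc of cream wax in its top, about 0.25 kg; x and y along its sides. Origin: centre of its underside.
- bowl_candle: Oblong dough-bowl candle: dark wood, 120 mm long (y) with half-round ends, 60 mm wide (x) with straight upright sides, 45 mm high, cream wax and three wicks on top, about 0.3 kg. Origin: centre of its underside.
- tree_candle: Dark wood tree candle standing upright, 88 mm high and 40 mm thick (x) with flat parallel faces that bear cream wax; in y it has a 64 mm foot 14 mm high, then three tapering tiers (96 to 56 mm wide at heights 14 to 44, 80 to 38 mm at 44 to 66, 58 to 6 mm at 66 to 88), so from above it is a narrow ridge along y; about 0.25 kg. Origin: centre of its underside.
- stand_round: Round pale wood display stand, 110 mm diameter, 18 mm high, fixed to the counter; flat top. The home of the jar candle. Origin: centre of its underside.
- stand_square: Square pale wood display stand, 105 x 105 mm, 18 mm high, fixed, flat top. The home of the square block candle. Origin: centre of its underside.
- stand_oval: Oblong pale wood display stand with half-round ends, 150 mm long (y), 90 mm wide (x), 18 mm high, fixed, flat top. The home of the bowl candle. Origin: centre of its underside.
- stand_slim: Slim rectangular pale wood display stand, 140 mm long (y), 70 mm wide (x), 18 mm high, fixed, flat top. The home of the tree candle. Origin: centre of its underside.
- slate: Spare spot: six-sided dark slate, 120 mm across flats, 10 mm high, fixed, flat and empty at the start; one candle can be parked on it. Origin: centre of its underside.
- vase: Small white ceramic bud vase, loose, 42 mm diameter at its widest, 60 mm high, among the stands; not part of the job. Origin: centre of its underside.
Mind the look-alikes: they are no part of the job. What is shaped like the tree_candle but blue or turquoise is not meant.

How it is judged:
By the outcome, as a careful person would: the job done as asked, in the order asked, and still so for the second after the job is handed in, with the robot touching nothing.
It also fails if it takes over 131 s, if anything falls off the work surface, if the arm or the gripper's body presses on something with over 40 N, if the wrist force passes 120 N, or if a joint passes its speed limit or range.

## Working session

There is one attempt and no reset: what is moved stays moved. The work goes in short steps, Python scripts to look and compute and a shell command to move; the robot and the scene stay as the last step left them, time stands still between calls to the robot, and variables do not carry over. Pictures are saved under pics/ and viewed, at most 14 in all, crops included, and the job is handed in when it is done.

```bash
mkdir -p pics; ls; python3 - <<'E'
from rig import *
import cv2,numpy as np
for n in("top","side"):
    s=snapshot(n); cv2.imwrite(f"pics/{n}0.png",s["color"]); np.savez(f"{n}0.npz",**s)
    print(n,s["mtx"].tolist(),np.round(s["position"],1),np.round(s["rotation"],3).tolist())
o=get_obs();print(o["time_s"],o["tool_rot"],o["opening"])
E
```

```text
pics
top [[379.0863244804952, 0.0, 315.51989145691215], [0.0, 379.0863244804952, 203.57973485879918], [0.0, 0.0, 1.0]] [ 405.4   90.8 1088.1] [0.006, -0.707, 0.707, -0.02]
side [[446.04598487916326, 0.0, 322.33002271387704], [0.0, 446.04598487916326, 204.2861125934783], [0.0, 0.0, 1.0]] [ 177.7 -564.7  909.9] [-0.321, 0.923, -0.199, 0.071]
0.1 [-1.19376450e-04  2.16653464e-01  9.76248454e-01 -4.66384659e-04] 85.73891050707418
```

View pics/top0.png

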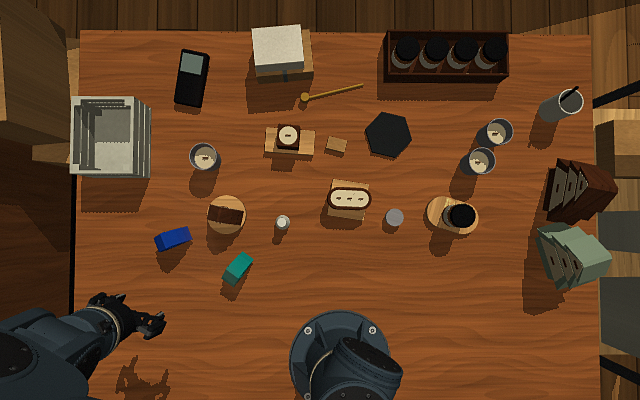

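View pics/side0.png

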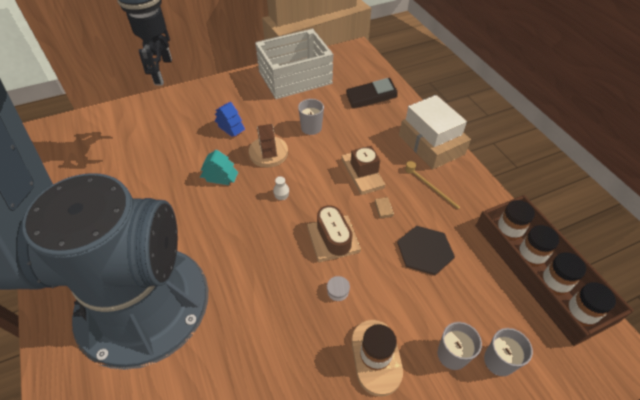

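The top view shows the tree on the round stand (225,215), the block on the slim stand (288,140), the bowl on the square stand (348,200) and the jar on the oval stand (455,215). The slate is at (388,135) and the vase at (282,222). The blue and turquoise trees at (173,239) and (237,268) are decoys.

```bash
cat > h.py <<'E'
import numpy as np,cv2
from scipy.spatial.transform import Rotation as R
def rot(q): q=np.asarray(q); return q if q.shape==(3,3) else R.from_quat([q[1],q[2],q[3],q[0]]).as_matrix()
def cloud(s,fish=False):
    d=s["depth"].astype(float);K=s["mtx"];v,u=np.mgrid[:400,:640]
    a=(u-K[0,2])/K[0,0];b=(v-K[1,2])/K[1,1]
    if fish:
        r=np.hypot(a,b)+1e-9;t=np.tan(np.minimum(r,1.5))/r;a,b=a*t,b*t
    P=np.stack([a*d,b*d,d],-1)@rot(s["rotation"]).T+s["position"]
    P[d<=0]=np.nan
    return P
def rect(pts):
    (c,wh,a)=cv2.minAreaRect(pts.astype(np.float32)[:,:2]);w,h=wh
    if w<h:w,h,a=h,w,a+90   # a = direction of long side in world xy
    return np.round(c,1),round(w,1),round(h,1),round((a+90)%180-90,1)
def band(P,c,r,lo,hi):
    with np.errstate(invalid='ignore'):
        m=(np.hypot(P[...,0]-c[0],P[...,1]-c[1])<r)&(P[...,2]>lo)&(P[...,2]<hi)
    m=cv2.morphologyEx(m.astype(np.uint8),cv2.MORPH_OPEN,np.ones((2,2)))>0
    return P[m]
E
python3 - <<'E'
from h import *
for n in("top","side"):
    P=cloud(np.load(n+"0.npz"))
    t=P[250:300,330:420] if n=="top" else P[100:150,60:100]
    print(n,"table z",np.nanmedian(t[...,2]),np.nanstd(t[...,2]))
    P0=cloud(np.load("top0.npz"))
    for k,(u,v),st,cd,h in [("round/tree",(225,215),90,60,(60,120)),("slim/sq",(288,140),90,60,(60,76)),("sq/bowl",(348,200),90,80,(54,72)),("oval/jar",(455,215),100,60,(90,106)),("slate",(388,135),75,0,0),("vase",(282,222),35,0,0),("cup",(394,217),40,0,0)]:
        c=P0[v,u,:2]
        if k=="slate": print(k,rect(band(P,c,st,6,15)))
        elif k in("vase","cup"): q=band(P,c,st,15,100);print(k,rect(q),q[:,2].max())
        else:
            print(k,c.round(),"stand",rect(band(P,c,st,12,24)),"candle",rect(band(P,c,cd,*h)),np.median(band(P,c,cd,*h)[:,2]))
E
```

```text
top table z -0.09534486636061956 1.9973799866618702Traceback (most recent call last):
  File "<stdin>", line 12, in <module>
  File "h.py", line 13, in rect
    (c,wh,a)=cv2.minAreaRect(pts.astype(np.float32)[:,:2]);w,h=wh
             ~~~~~~~~~~~~~~~^^^^^^^^^^^^^^^^^^^^^^^^^^^^^^
cv2.error: OpenCV(4.12.0) /io/opencv/modules/imgproc/src/convhull.cpp:143: error: (-215:Assertion failed) total >= 0 && (depth == CV_32F || depth == CV_32S) in function 'convexHull'
```

```bash
sed -i 's/^def rect(pts):/def rect(pts):\n    if len(pts)<4: return None/; s/cv2.minAreaRect(pts.astype(np.float32)\[:,:2\])/cv2.minAreaRect(np.ascontiguousarray(pts[:,:2],np.float32))/' h.py
cat > m0.py <<'E'
from h import *
import warnings;warnings.simplefilter("ignore")
for n in("top","side"):
    P=cloud(np.load(n+"0.npz"))
    print(n, "nan frac",np.isnan(P[...,0]).mean())
    P0=cloud(np.load("top0.npz"))
    for k,(u,v),st,cd,h in [("round/tree",(225,215),90,60,(60,120)),("slim/sq",(288,140),90,60,(60,76)),("sq/bowl",(348,200),90,80,(54,72)),("oval/jar",(455,215),100,60,(90,106)),("slate",(388,135),75,0,0),("vase",(282,222),35,0,0),("cup",(394,217),40,0,0)]:
        c=np.nanmedian(P0[v-3:v+4,u-3:u+4,:2].reshape(-1,2),0)
        if k=="slate": print(k,rect(band(P,c,st,6,15)))
        elif k in("vase","cup"): q=band(P,c,st,15,100);print(k,rect(q),q[:,2].max() if len(q) else 0)
        else:
            q=band(P,c,cd,*h)
            print(k,c.round(),"stand",rect(band(P,c,st,12,24)),"candle",rect(q),len(q),np.median(q[:,2]))
E
python3 m0.py
```

```text
top nan frac 0.0041328125
round/tree [412. 307.] stand (array([403. , 313.4]), 103.1, 86.6, -29.8) candle (array([411.3, 323.1]), 84.3, 47.4, 81.7) 475 nan
slim/sq [615. 144.] stand (array([621.6, 139.2]), 138.2, 67.3, 85.7) candle (array([633.7, 142.8]), 71.6, 58.4, -5.3) 496 nan
sq/bowl [453. -18.] stand (array([454.9, -26.1]), 106.6, 106.4, 80.9) candle (array([nan, nan]), 0.0, 0.0, 0.0) 872 nan
oval/jar [ 412. -296.] stand (array([ 401.5, -327.4]), 148.0, 85.1, 64.0) candle (array([ 406.2, -337.9]), 101.6, 59.9, 82.0) 469 nan
slate (array([nan, nan]), 0.0, 0.0, 0.0)
vase (array([389.9, 160.6]), 39.9, 37.5, 0.3) 65.7061995901903
cup (array([ 403.5, -157.9]), 53.4, 40.6, 44.8) nan
side nan frac 0.004046875
round/tree [412. 307.] stand (array([407.7, 315.4]), 98.6, 95.9, 56.2) candle (array([429.6, 357.4]), 165.5, 42.9, 70.8) 376 nan
slim/sq [615. 144.] stand (array([627.2, 138.8]), 137.6, 78.6, 86.3) candle (array([662.5, 153.3]), 143.1, 43.4, 44.4) 416 nan
sq/bowl [453. -18.] stand (array([459.5, -25.4]), 112.5, 110.0, 81.1) candle (array([469.2,  -8.8]), 148.0, 52.6, 70.6) 1029 nan
oval/jar [ 412. -296.] stand (array([ 407.7, -325.1]), 129.4, 85.4, 51.7) candle (array([ 427.2, -309.5]), 89.6, 53.5, 46.8) 908 nan
slate (array([ 646. , -141.2]), 123.6, 75.8, 47.2)
vase (array([408. , 170.8]), 76.1, 30.3, 48.6) nan
cup (array([ 412.4, -152.6]), 54.4, 45.5, 50.6) nan
```

```bash
cat > go.py <<'E'
import sys;from rig import *;from h import *
# go.py x y z [closing-line angle deg, world]: prints shift in tool axes (m) and turn about tool z
a=[float(x) for x in sys.argv[1:]];o=get_obs();M=rot(o["tool_rot"]);p=np.array(o["position"])
d=M.T@(np.array(a[:3])-p)/1000
yc=np.degrees(np.arctan2(M[1,1],M[0,1]));t=0
if len(a)>3:
    w=(a[3]-yc+90)%180-90;t=-w     # turn about tool z is opposite to world yaw
    alt=t-180*np.sign(t)
    print("q1",round(np.degrees(o["joint_positions"][0])),"q6",round(np.degrees(o["joint_positions"][5])),"alt turn",round(alt,1))
print("t",round(o["time_s"],2),"pos",p.round(1),"close",round(yc,1),"op",round(o["opening"],1),"| shift",d.round(4),"turn",round(t,1))
E
python3 go.py 380 260 300; python3 go.py 500 60 300; python3 go.py 400 -320 250
```

```text
t 0.1 pos [211.4 452.8 230.9] close 65.0 op 85.7 | shift [-0.2343 -0.1034 -0.069 ] turn 0
t 0.1 pos [211.4 452.8 230.9] close 65.0 op 85.7 | shift [-0.4277 -0.2339 -0.0689] turn 0
t 0.1 pos [211.4 452.8 230.9] close 65.0 op 85.7 | shift [-0.4978 -0.6205 -0.0185] turn 0
```

```bash
python3 -m jog '[[-0.04,-0.02,-0.012,0],[-0.08,-0.035,-0.024,0],[-0.12,-0.052,-0.036,0],[-0.16,-0.07,-0.047,0],[-0.2,-0.087,-0.058,0],[-0.234,-0.103,-0.069,0],[-0.234,-0.103,-0.069,0],[-0.234,-0.103,-0.069,0],[-0.234,-0.103,-0.069,0]]' 0
cat > snap.py <<'E'
import sys;from rig import *;from h import *
n=sys.argv[1];s=snapshot(n);k=sys.argv[2];np.savez(k+".npz",**s);cv2.imwrite(f"pics/{k}.png",s["color"])
print(k,np.round(s["position"],1),rot(s["rotation"]).round(2).tolist(),s["mtx"][0].round(1),s["mtx"][1].round(1),get_obs()["position"])
E
python3 snap.py wrist w1; python3 go.py 500 60 300
```

```text
time_s: 1.0
position: [379.4, 261.1, 299.9]
tool_rot: [-0.0, 0.216, 0.976, -0.0]
wrist_force: [-0.2, 0.2, 0.2]
opening: 85.2
gripper_force: 0.0
w1 [313.7 290.8 442.6] [[0.42, 0.87, 0.26], [0.91, -0.4, -0.12], [-0.0, 0.28, -0.96]] [309.7   0.  318.6] [  0.  309.7 199.3] [379.28483148 261.28335611 299.88503343]
t 1.05 pos [379.3 261.3 299.9] close 65.0 op 85.4 | shift [-1.944e-01 -1.315e-01 -1.000e-04] turn 0
```

View pics/w1.png

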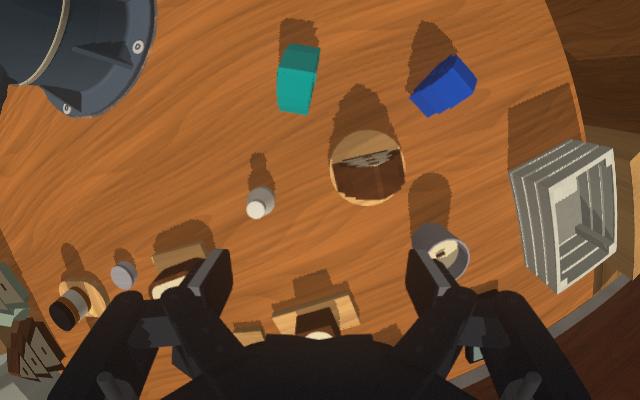

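The wrist view shows the round stand with the tree at (367,168), the vase at (260,203) and the block on the slim stand at (315,315). The arm's tool point lies between the fingers.

```bash
python3 -m jog '[[-0.04,-0.027,0,0],[-0.08,-0.054,0,0],[-0.12,-0.081,0,0],[-0.16,-0.108,0,0],[-0.195,-0.13,0,0],[-0.195,-0.13,0,0],[-0.195,-0.13,0,0],[-0.195,-0.13,0,0]]' 
python3 snap.py wrist w2; python3 go.py 400 -300 300
```

```text
time_s: 1.85
position: [501.1, 61.7, 300.2]
tool_rot: [-0.0, 0.216, 0.976, 0.0]
wrist_force: [-0.0, 0.1, 0.1]
opening: 85.1
gripper_force: 0.0
w2 [435.3  91.3 442.9] [[0.42, 0.87, 0.26], [0.91, -0.4, -0.12], [-0.0, 0.28, -0.96]] [309.7   0.  318.6] [  0.  309.7 199.3] [501.11986184  61.81984002 300.35565415]
t 1.9 pos [501.1  61.8 300.4] close 65.1 op 85.4 | shift [-6.070e-02 -3.707e-01  3.000e-04] turn 0
```

```bash
python3 -m jog '[[-0.03,-0.04,0,0],[-0.06,-0.08,0,0],[-0.09,-0.12,0,0],[-0.12,-0.16,0,0],[-0.15,-0.2,0,0],[-0.18,-0.24,0,0],[-0.2,-0.27,0,0],[-0.22,-0.31,0,0],[-0.235,-0.34,0,0],[-0.235,-0.34,0,0],[-0.235,-0.34,0,0]]' 
python3 snap.py wrist w3; python3 go.py 400 -320 250
python3 - <<'E'
import cv2,numpy as np
a,b=[cv2.resize(cv2.imread(f"pics/{k}.png"),(480,300)) for k in("w2","w3")]
cv2.imwrite("pics/w23.png",np.vstack([a,b]))
E
```

```text
time_s: 3.0
position: [571.2, -346.3, 299.9]
tool_rot: [-0.0, 0.216, 0.976, 0.0]
wrist_force: [0.3, 0.6, 0.3]
opening: 85.3
gripper_force: 0.0
w3 [ 505.4 -316.7  442.7] [[0.42, 0.87, 0.26], [0.91, -0.41, -0.12], [-0.0, 0.28, -0.96]] [309.7   0.  318.6] [  0.  309.7 199.3] [ 571.29312976 -345.68915464  300.35571816]
t 3.05 pos [ 571.3 -345.7  300.4] close 65.0 op 85.0 | shift [ 0.1661 -0.049   0.0504] turn 0
```

View pics/w23.png

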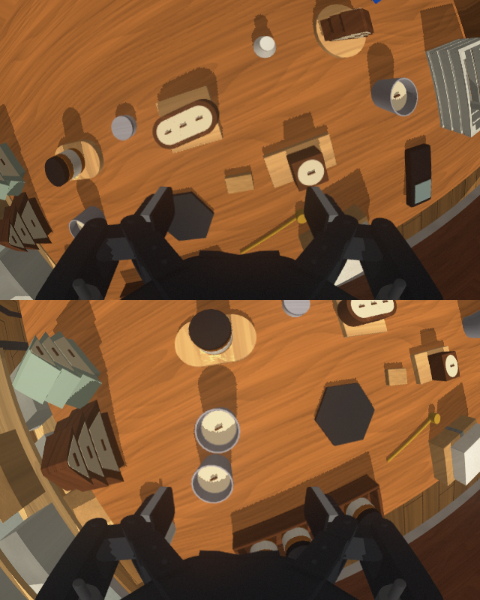

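The upper picture (w2) shows the bowl at (186,124), the block on the slim stand at (305,165), the slate at (192,215) and part of the jar's stand. The lower one (w3) shows the jar at (211,330) on the oval stand, and the slate at (345,413).

```bash
cat > meas.py <<'E'
from h import *
import warnings;warnings.simplefilter("ignore")
from scipy import ndimage
T={"round":(407,315,75),"slim":(624,139,90),"square":(456,-26,82),"oval":(403,-327,90),"slate":(610,-140,78)}
CH={"jar":80,"sq":50,"bowl":45,"tree":88}
def pts(P,c,r,lo,hi):
    x=np.nan_to_num(P,nan=-999.)
    m=(np.hypot(x[...,0]-c[0],x[...,1]-c[1])<r)&(x[...,2]>lo)&(x[...,2]<hi)
    m=cv2.morphologyEx(m.astype(np.uint8),cv2.MORPH_OPEN,np.ones((3,3)))
    n,l,s,_=cv2.connectedComponentsWithStats(m)
    return P[np.isin(l,[i for i in range(1,n) if s[i,4]>25])]
def stand(P,k):
    c=T[k];z=10 if k=="slate" else 18
    return rect(pts(P,c[:2],c[2],z-5,z+5))
def candle(P,c,top,r=85):
    q=pts(P,c,r,top-6,top+6);return rect(q),len(q),np.median(q[:,2]).round(1) if len(q) else 0
def load(k): return cloud(np.load(k+".npz"),k[0]=="w")
E
python3 - <<'E'
from meas import *
for w in("w1","w2","w3","top0","side0"):
    P=load(w)
    for s,cn in(("round","tree"),("slim","sq"),("square","bowl"),("oval","jar"),("slate",None)):
        print(w,s,stand(P,s),cn and (cn,candle(P,T[s][:2],18+CH[cn])))
E
```

```text
w1 round (array([406.5, 310.5]), 109.5, 86.8, -42.8) ('tree', ((array([413.7, 318.3]), 41.6, 19.7, -12.4), 565, np.float64(104.7)))
w1 slim (array([622. , 141.2]), 140.3, 71.0, 85.3) ('sq', ((array([610.1, 146. ]), 59.0, 27.0, 85.4), 418, np.float64(68.2)))
w1 square (array([419.3, -18.6]), 107.1, 31.4, 81.6) ('bowl', ((array([436.9, -31.5]), 102.7, 27.5, -81.0), 557, np.float64(63.9)))
w1 oval (array([ 413. , -320.3]), 148.6, 91.5, 73.1) ('jar', ((array([ 410.6, -318.3]), 63.1, 61.1, -34.0), 411, np.float64(98.6)))
w1 slate (array([ 624.9, -191.6]), 75.9, 32.8, -15.5) None
w2 round (array([415.1, 312.4]), 108.9, 96.9, 5.8) ('tree', ((array([413.9, 317.5]), 41.7, 20.8, -9.5), 404, np.float64(104.5)))
w2 slim (array([622.7, 140.7]), 140.9, 71.4, 85.9) ('sq', ((array([627.6, 143.2]), 60.7, 60.0, -5.4), 1729, np.float64(68.7)))
w2 square (array([456.8, -24.3]), 106.1, 105.9, -8.9) ('bowl', ((array([458.3, -23.6]), 120.4, 60.9, 88.0), 3757, np.float64(63.9)))
w2 oval (array([ 414.8, -316. ]), 138.2, 89.9, 72.7) ('jar', ((array([ 411.5, -319.3]), 64.1, 61.2, -51.0), 837, np.float64(98.4))
[... 1040 characters left out ...]
3, 60.6, 89.4), 454, np.float64(97.7)))
top0 slate (array([ 634.4, -144.1]), 120.1, 111.8, -72.3) None
side0 round (array([413.3, 314.6]), 108.5, 102.3, -11.2) ('tree', ((array([413.5, 317.2]), 39.8, 18.0, -11.3), 73, np.float64(104.2)))
side0 slim (array([621.6, 141.3]), 142.6, 69.8, 87.4) ('sq', ((array([627.7, 144. ]), 62.0, 61.9, -4.7), 381, np.float64(68.4)))
side0 square (array([455.8, -25. ]), 105.0, 104.6, -9.2) ('bowl', ((array([458.2, -22.4]), 120.0, 61.2, 87.3), 1003, np.float64(63.7)))
side0 oval (array([ 413.5, -320.4]), 149.7, 91.0, 72.5) ('jar', ((array([ 410.3, -320. ]), 62.0, 61.9, 19.3), 896, np.float64(97.7)))
side0 slate (array([ 636.2, -138.6]), 119.0, 115.9, -43.6) None
```

```bash
python3 go.py 410.7 -320 130 65;  python3 go.py 410.7 -320 45 65
```

```text
q1 -31 q6 -6 alt turn -180.0
t 3.05 pos [ 571.3 -345.7  300.4] close 65.0 op 85.0 | shift [ 0.1564 -0.0445  0.1704] turn 0.0
q1 -31 q6 -6 alt turn -180.0
t 3.05 pos [ 571.3 -345.7  300.4] close 65.0 op 85.0 | shift [ 0.1564 -0.0445  0.2554] turn 0.0
```

```bash
python3 -m jog '[[0.04,-0.011,0.0,0],[0.08,-0.022,0.03,0],[0.12,-0.034,0.07,0],[0.156,-0.0445,0.11,0],[0.1565,-0.0445,0.14,0],[0.1565,-0.0445,0.14,0],[0.1565,-0.0445,0.17,0],[0.1565,-0.0445,0.20,0],[0.1565,-0.0445,0.23,0],[0.1565,-0.0445,0.255,0],[0.1565,-0.0445,0.255,0],[0.1565,-0.0445,0.255,0]]' 0
python3 go.py 410.7 -320 45 65
python3 -m jog '[[0,0,0,0],[0,0,0,0],[0,0,0,0],[0,0,0,0],[0,0,0,0],[0,0,0,0],[0,0,0,0],[0,0,0,0]]' 1 40; python3 go.py 636 -139 140
```

```text
time_s: 4.25
position: [410.5, -320.2, 46.3]
tool_rot: [0.0, 0.216, 0.976, -0.0]
wrist_force: [-0.4, 0.7, 0.4]
opening: 85.7
gripper_force: 0.0
q1 -38 q6 -13 alt turn -179.9
t 4.25 pos [ 410.5 -320.2   46.3] close 65.1 op 85.7 | shift [-0.0001  0.0003  0.0013] turn 0.1
time_s: 5.05
position: [411.2, -321.4, 47.1]
tool_rot: [0.001, 0.216, 0.976, -0.0]
wrist_force: [-0.3, 5.8, 12.4]
opening: 63.3
gripper_force: 41.1
t 5.05 pos [ 411.2 -321.4   47.1] close 65.0 op 63.3 | shift [-0.1269  0.2603 -0.0925] turn 0
```

```bash
python3 -m jog '[[0,0,-0.02,0],[0,0,-0.05,0],[-0.01,0.02,-0.08,0],[-0.025,0.052,-0.09,0],[-0.042,0.087,-0.09,0],[-0.062,0.13,-0.09,0],[-0.083,0.17,-0.09,0],[-0.1,0.21,-0.09,0],[-0.12,0.245,-0.09,0],[-0.1265,0.26,-0.09,0],[-0.1265,0.26,-0.09,0],[-0.1265,0.26,-0.09,0]]'; python3 go.py 636 -139 38
```

```text
time_s: 6.25
position: [634.6, -139.1, 135.5]
tool_rot: [-0.0, 0.216, 0.976, -0.0]
wrist_force: [-0.8, -0.1, -5.3]
opening: 63.2
gripper_force: 46.6
t 6.25 pos [ 634.6 -139.1  135.5] close 65.0 op 63.2 | shift [-0.0013  0.0007  0.0975] turn 0
```

```bash
python3 -m jog '[[0,0,0.03,0],[0,0,0.06,0],[0,0,0.08,0],[0,0,0.09,0],[0,0,0.094,0],[0,0,0.097,0],[0,0,0.097,0],[0,0,0.097,0]]'; python3 go.py 636 -139 38
python3 -m jog '[[0,0,0,0],[0,0,0,0],[0,0,0,0],[0,0,-0.03,0],[0,0,-0.07,0],[0,0,-0.12,0],[0,0,-0.15,0],[0,0,-0.15,0]]' 0
python3 go.py 458.3 -23 130 -2; python3 snap.py top t1
```

```text
time_s: 7.05
position: [635.3, -139.3, 39.3]
tool_rot: [0.001, 0.217, 0.976, 0.0]
wrist_force: [0.2, 0.7, -4.5]
opening: 63.2
gripper_force: 46.9
t 7.05 pos [ 635.3 -139.3   39.3] close 65.0 op 63.2 | shift [-0.0005  0.0006  0.0013] turn 0
time_s: 7.85
position: [636.8, -139.5, 193.6]
tool_rot: [0.004, 0.217, 0.976, 0.0]
wrist_force: [0.2, 0.2, -0.3]
opening: 85.3
gripper_force: 0.0
q1 -12 q6 13 alt turn -113.0
t 7.85 pos [ 636.8 -139.5  193.6] close 65.0 op 85.3 | shift [0.2115 0.03   0.0621] turn 67.0
t1 [ 405.4   90.8 1088.1] [[-0.0, -1.0, 0.04], [-1.0, 0.0, -0.02], [0.02, -0.04, -1.0]] [379.1   0.  315.5] [  0.  379.1 203.6] [ 636.00607081 -139.34411875  190.75673339]
```

```bash
python3 -m jog '[[0.03,0.005,0,8],[0.06,0.01,0,16],[0.09,0.015,0,24],[0.12,0.02,0,32],[0.15,0.025,0,40],[0.18,0.03,0,48],[0.2115,0.03,0.02,56],[0.2115,0.03,0.04,64],[0.2115,0.03,0.06,67],[0.2115,0.03,0.07,67],[0.2115,0.03,0.07,67],[0.2115,0.03,0.07,67]]'; python3 go.py 458.3 -23 27 -2
python3 snap.py wrist w4; python3 - <<'E'
from meas import *
P=load("w4");print(candle(P,(458,-23),63),stand(P,"square"))
P=load("t1");print(candle(P,T["slate"][:2],90),candle(P,T["square"][:2],63),stand(P,"oval"))
E
```

```text
time_s: 9.1
position: [455.9, -22.5, 118.5]
tool_rot: [-0.0, 0.719, 0.695, -0.0]
wrist_force: [1.0, 0.4, -0.1]
opening: 85.7
gripper_force: 0.0
q1 -3 q6 89 alt turn -179.9
t 9.1 pos [455.9 -22.5 118.5] close -1.9 op 85.7 | shift [-0.0004  0.0025  0.0915] turn 0.1
w4 [457.5  48.5 261.2] [[1.0, -0.03, -0.01], [-0.03, -0.96, -0.28], [0.0, 0.28, -0.96]] [309.7   0.  318.6] [  0.  309.7 199.3] [456.19805146 -22.5309885  118.84889942]
((array([458.1, -23.5]), 120.3, 60.6, 87.3), 12744, np.float64(63.8)) (array([456.9, -24.1]), 105.7, 104.8, -8.6)
((array([ 634.4, -137.7]), 62.9, 60.4, -45.0), 445, np.float64(89.9)) ((array([458.3, -22.7]), 118.1, 59.8, 89.3), 867, np.float64(63.6)) None
```

```bash
python3 -m jog '[[0,0.002,0.03,0.4],[0,0.002,0.06,0.4],[0,0.002,0.08,0.4],[0,0.002,0.091,0.4],[0,0.002,0.091,0.4]]' 
python3 -m jog '[[0,0,0,0],[0,0,0,0],[0,0,0,0],[0,0,0,0],[0,0,0,0],[0,0,0,0],[0,0,0,0]]' 1 40; python3 go.py 458.3 -23 27 -2
python3 -m jog '[[0,0,-0.03,0],[0,0,-0.06,0],[0,0,-0.09,0],[0,0,-0.09,0]]'; python3 go.py 413.5 -320.5 117 -17.2;python3 snap.py wrist w5; python3 - <<'E'
from meas import *
for k in("w5",):
  P=load(k);print(stand(P,"oval"),candle(P,(458,-23),63+90))
E
```

```text
time_s: 9.65
position: [457.5, -22.5, 26.8]
tool_rot: [-0.0, 0.722, 0.692, -0.0]
wrist_force: [-0.0, -0.1, 0.3]
opening: 85.8
gripper_force: 0.0
time_s: 10.35
position: [458.9, -22.6, 28.6]
tool_rot: [0.001, 0.722, 0.692, 0.001]
wrist_force: [-0.2, -0.3, 5.5]
opening: 59.3
gripper_force: 42.7
q1 -3 q6 90 alt turn 179.6
t 10.35 pos [458.9 -22.6  28.6] close -2.4 op 59.3 | shift [-0.0004 -0.0006  0.0016] turn -0.4
time_s: 10.75
position: [460.2, -22.7, 121.4]
tool_rot: [0.002, 0.722, 0.692, 0.002]
wrist_force: [0.5, 0.3, -4.1]
opening: 59.4
gripper_force: 47.6
q1 -3 q6 90 alt turn -165.2
t 10.75 pos [460.2 -22.7 121.4] close -2.4 op 59.4 | shift [-0.2995 -0.0341  0.0042] turn 14.8
w5 [461.4  48.4 264.1] [[1.0, -0.04, -0.01], [-0.04, -0.96, -0.28], [0.01, 0.28, -0.96]] [309.7   0.  318.6] [  0.  309.7 199.3] [459.22981747 -22.60907479 119.30832224]
None ((array([458.2, -12.6]), 94.7, 79.7, -69.0), 26401, np.float64(156.5))
```

```bash
python3 - <<'E'
from meas import *
for k in("t1","w5","w4"):
  P=load(k)
  x=np.nan_to_num(P,nan=-999.);m=np.hypot(x[...,0]-410,x[...,1]+320)<60
  print(k,m.sum(),np.percentile(x[...,2][m],[5,50,95]) if m.sum() else 0)
E
python3 snap.py top t2; python3 snap.py side s2; python3 -c "
from meas import *
T['oval']=(413,-320,90)
for k in('t2','s2'): print(stand(load(k),'oval'))"
```

```text
t1 0 0
w5 0 0
w4 0 0
t2 [ 405.4   90.8 1088.1] [[-0.0, -1.0, 0.04], [-1.0, 0.0, -0.02], [0.02, -0.04, -1.0]] [379.1   0.  315.5] [  0.  379.1 203.6] [458.2478607  -22.53438411 117.86879578]
s2 [ 177.7 -564.7  909.9] [[0.91, -0.32, 0.26], [-0.41, -0.72, 0.56], [0.0, -0.62, -0.78]] [446.    0.  322.3] [  0.  446.  204.3] [457.5574656  -22.52203917 116.96726401]
(array([ 408.2, -358.6]), 94.5, 67.5, 1.4)
(array([ 413.1, -320.6]), 149.9, 90.5, 73.1)
```

View pics/t2.png

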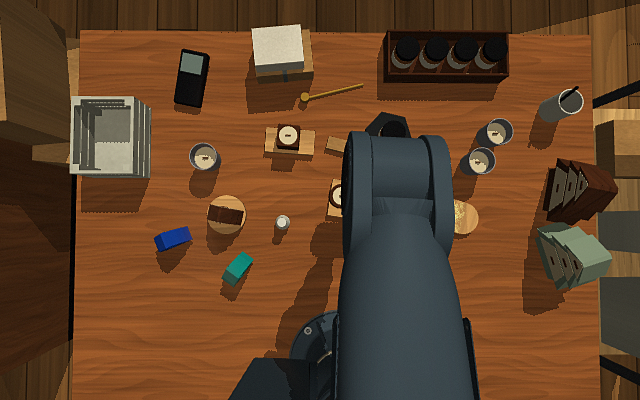

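The arm hides the middle of the top view. The side camera has a clear view of the empty oval stand, and the other candles haven't moved.

```bash
python3 go.py 413.3 -320 117 -17.2; python3 -m jog '[[-0.025,-0.003,0,2],[-0.06,-0.007,0,4],[-0.095,-0.011,0,6],[-0.13,-0.015,0,8],[-0.165,-0.018,0,10],[-0.2,-0.022,0,12],[-0.235,-0.026,0,14],[-0.27,-0.03,0,14.8],[-0.29,-0.032,0,14.8],[-0.299,-0.0315,0,14.8],[-0.299,-0.0315,0,14.8],[-0.299,-0.0315,0,14.8]]'; python3 -m jog '[[0,0,0.001,0]]'; python3 go.py 413.3 -320 28 -17.2
```

```text
q1 -3 q6 90 alt turn -165.2
t 10.9 pos [457.6 -22.5 117. ] close -2.4 op 59.4 | shift [-0.2991 -0.0316 -0.    ] turn 14.8
time_s: 12.1
position: [413.5, -318.9, 116.7]
tool_rot: [-0.001, 0.805, 0.593, -0.0]
wrist_force: [0.7, -0.9, -4.2]
opening: 59.1
gripper_force: 47.5
time_s: 12.2
position: [413.8, -318.9, 116.1]
tool_rot: [-0.0, 0.805, 0.594, 0.0]
wrist_force: [-0.4, -0.4, -4.2]
opening: 59.2
gripper_force: 47.5
q1 -38 q6 70 alt turn -180.0
t 12.2 pos [ 413.8 -318.9  116.1] close -17.2 op 59.2 | shift [-0.0013 -0.0001  0.0881] turn 0.0
```

```bash
python3 -m jog '[[-0.001,0,0.03,0],[-0.001,0,0.06,0],[-0.001,0,0.078,0],[-0.001,0,0.084,0],[-0.001,0,0.088,0],[-0.001,0,0.089,0],[-0.001,0,0.089,0]]'; python3 go.py 413.3 -320 28 -17.2
python3 -m jog '[[0,0,0,0],[0,0,0,0],[0,0,0,0],[0,0,-0.03,0],[0,0,-0.07,0],[0,0,-0.11,0],[0,0,-0.11,0],[0,0,-0.11,0]]' 0
python3 snap.py wrist w6;python3 snap.py side s3; python3 -c "
from meas import *
T['oval']=(413,-320,90)
for k in('w6','s3'): P=load(k);print(stand(P,'oval'),candle(P,(413,-320),63))"; python3 go.py 628 143.3 140 -5.2
```

```text
time_s: 12.9
position: [413.8, -320.7, 28.6]
tool_rot: [0.001, 0.805, 0.593, 0.0]
wrist_force: [-3.0, 2.4, 1.0]
opening: 59.5
gripper_force: 48.3
q1 -38 q6 69 alt turn -180.0
t 12.9 pos [ 413.8 -320.7   28.6] close -17.2 op 59.5 | shift [ 0.0006 -0.0007  0.0006] turn 0.0
time_s: 13.7
position: [413.9, -321.3, 138.1]
tool_rot: [0.001, 0.805, 0.593, 0.0]
wrist_force: [-0.3, -0.6, 0.3]
opening: 85.3
gripper_force: 0.0
w6 [ 434.  -253.3  280.8] [[0.96, -0.28, -0.08], [-0.3, -0.92, -0.27], [0.0, 0.28, -0.96]] [309.7   0.  318.6] [  0.  309.7 199.3] [ 413.31192025 -320.82229845  137.0078936 ]
s3 [ 177.7 -564.7  909.9] [[0.91, -0.32, 0.26], [-0.41, -0.72, 0.56], [0.0, -0.62, -0.78]] [446.    0.  322.3] [  0.  446.  204.3] [ 412.95154929 -320.55790155  136.41337604]
(array([ 415.8, -312.5]), 128.1, 90.9, 73.0) ((array([ 412.9, -321.9]), 120.2, 60.5, 73.2), 10883, np.float64(63.8))
(array([ 389.2, -335.3]), 128.2, 76.5, -62.6) ((array([ 411.6, -325.7]), 108.5, 60.6, 73.1), 1574, np.float64(63.6))
q1 -38 q6 69 alt turn 168.0
t 13.8 pos [ 413.  -320.6  136.4] close -17.2 op 85.4 | shift [ 0.5067  0.068  -0.0035] turn -12.0
```

```bash
python3 -m jog '[[0.04,0.006,-0.01,-1],[0.09,0.012,-0.02,-3],[0.14,0.019,-0.02,-5],[0.19,0.026,-0.02,-7],[0.24,0.033,-0.02,-9],[0.29,0.04,-0.02,-11],[0.34,0.046,-0.02,-12],[0.39,0.053,-0.02,-12],[0.44,0.06,-0.01,-12],[0.49,0.067,-0.005,-12],[0.507,0.068,-0.003,-12],[0.507,0.068,-0.003,-12]]'; python3 -m jog '[[0.0,0,0.01,0],[0.0,0,0.01,0]]';python3 snap.py wrist w7; python3 -c "
from meas import *
for k in('w7',): P=load(k);print(stand(P,'slim'),candle(P,(628,143),68),stand(P,'square'))"; python3 go.py 628 143.3 28 -5.2
```

```text
time_s: 15.0
position: [628.1, 146.2, 137.5]
tool_rot: [-0.001, 0.737, 0.675, -0.001]
wrist_force: [-0.3, -0.7, 0.4]
opening: 85.2
gripper_force: 0.0
time_s: 15.2
position: [627.3, 142.1, 128.1]
tool_rot: [-0.001, 0.739, 0.674, -0.001]
wrist_force: [-0.7, -0.7, 0.8]
opening: 85.6
gripper_force: 0.0
w7 [633.4 213.  270.8] [[1.0, -0.09, -0.03], [-0.09, -0.95, -0.28], [-0.0, 0.28, -0.96]] [309.7   0.  318.6] [  0.  309.7 199.3] [627.54289182 142.01696896 129.10157753]
(array([622.8, 141.3]), 139.8, 70.4, 85.8) ((array([628.2, 143.7]), 61.0, 60.4, 86.0), 6988, np.float64(68.7)) (array([455.5, -22.4]), 143.8, 44.4, 44.6)
q1 13 q6 108 alt turn 179.9
t 15.25 pos [627.5 142.  129.1] close -5.3 op 85.0 | shift [0.0014 0.0005 0.1011] turn -0.1
```

```bash
python3 -m jog '[[0.001,0.001,0.03,-0.4],[0.001,0.001,0.06,-0.4],[0.001,0.001,0.085,-0.4],[0.001,0.001,0.099,-0.4],[0.001,0.001,0.099,-0.4]]' 
python3 -m jog '[[0,0,0,0],[0,0,0,0],[0,0,0,0],[0,0,0,0],[0,0,0,0],[0,0,0,0],[0,0,0,0]]' 1 40; python3 go.py 628 143.3 28 -5
python3 -m jog '[[0,0,-0.03,0],[0,0,-0.06,0],[0,0,-0.09,0],[0,0,-0.09,0]]'; python3 -m jog '[[0,0,0,0]]';python3 go.py 456.7 -24.5 120 -8.9
```

```text
time_s: 15.75
position: [628.3, 143.2, 29.8]
tool_rot: [-0.001, 0.737, 0.676, -0.001]
wrist_force: [-0.9, -0.1, -0.1]
opening: 85.0
gripper_force: 0.0
time_s: 16.45
position: [630.5, 144.3, 33.0]
tool_rot: [0.001, 0.736, 0.677, 0.001]
wrist_force: [-0.7, -1.5, 7.8]
opening: 59.5
gripper_force: 44.2
q1 13 q6 108 alt turn -179.8
t 16.45 pos [630.5 144.3  33. ] close -4.8 op 59.5 | shift [-0.0012 -0.0025  0.005 ] turn 0.2
time_s: 16.85
position: [631.9, 144.7, 126.5]
tool_rot: [0.002, 0.736, 0.677, 0.003]
wrist_force: [0.9, 0.1, -1.5]
opening: 59.3
gripper_force: 44.9
time_s: 16.95
position: [630.1, 144.3, 122.2]
tool_rot: [0.0, 0.736, 0.677, 0.001]
wrist_force: [0.3, 0.9, -3.2]
opening: 59.4
gripper_force: 44.9
q1 13 q6 108 alt turn -175.9
t 16.95 pos [630.1 144.3 122.2] close -4.8 op 59.4 | shift [-0.1828 -0.1586  0.0018] turn 4.1
```

```bash
python3 -m jog '[[-0.02,-0.017,0,0],[-0.05,-0.044,0,1],[-0.08,-0.07,0,2],[-0.11,-0.096,0,3],[-0.14,-0.122,0,4],[-0.165,-0.143,0,4.1],[-0.182,-0.158,0,4.1],[-0.182,-0.158,0,4.1],[-0.182,-0.158,0,4.1],[-0.182,-0.158,0,4.1]]'; python3 -m jog '[[0,0,0,0]]';python3 go.py 456.7 -23.8 31 -8.9
```

```text
time_s: 17.95
position: [457.1, -23.5, 120.9]
tool_rot: [-0.0, 0.76, 0.65, -0.0]
wrist_force: [1.1, 0.3, -1.2]
opening: 59.3
gripper_force: 44.8
time_s: 18.05
position: [457.1, -23.4, 121.0]
tool_rot: [-0.0, 0.76, 0.65, -0.0]
wrist_force: [0.2, 0.1, -1.7]
opening: 59.0
gripper_force: 44.8
q1 -3 q6 96 alt turn -180.0
t 18.05 pos [457.1 -23.4 121. ] close -8.9 op 59.0 | shift [-0.0005 -0.0003  0.09  ] turn 0.0
```

```bash
python3 -m jog '[[0,0,0.03,0],[0,0,0.06,0],[0,0,0.077,0],[0,0,0.083,0],[0,0,0.087,0],[0,0,0.088,0],[0,0,0.088,0]]'; python3 go.py 456.7 -23.8 28 -8.9
python3 -m jog '[[0,0,0,0],[0,0,0,0],[0,0,0,0],[0,0,-0.03,0],[0,0,-0.07,0],[0,0,-0.1,0],[0,0,-0.1,0],[0,0,-0.1,0]]' 0
python3 snap.py wrist w8; python3 -c "
from meas import *
for k in('w8',): P=load(k);print(stand(P,'square'),candle(P,(457,-24),68),stand(P,'slim'))"; python3 go.py 414 318 180 79
```

```text
time_s: 18.75
position: [457.4, -23.8, 33.9]
tool_rot: [0.0, 0.76, 0.65, 0.0]
wrist_force: [0.3, 0.3, -2.3]
opening: 59.3
gripper_force: 44.7
q1 -3 q6 96 alt turn 180.0
t 18.75 pos [457.4 -23.8  33.9] close -8.9 op 59.3 | shift [-0.0001 -0.0007  0.0059] turn -0.0
time_s: 19.55
position: [457.2, -23.9, 133.8]
tool_rot: [0.001, 0.76, 0.65, 0.001]
wrist_force: [0.5, -0.6, -0.9]
opening: 85.3
gripper_force: 0.0
w8 [467.3  46.3 276.5] [[0.99, -0.15, -0.04], [-0.15, -0.95, -0.28], [0.0, 0.28, -0.96]] [309.7   0.  318.6] [  0.  309.7 199.3] [456.63999242 -23.92614456 132.97638795]
(array([456.5, -24.2]), 105.3, 105.0, -8.7) ((array([456.8, -24.4]), 60.8, 59.5, -9.1), 6561, np.float64(68.7)) (array([620.1, 105.7]), 70.7, 69.9, -4.0)
q1 -3 q6 96 alt turn 92.1
t 19.6 pos [456.6 -23.9 133. ] close -8.9 op 85.4 | shift [ 0.3312 -0.0952 -0.047 ] turn -87.9
```

```bash
python3 go.py 414 318 180 -11; python3 -m jog '[[-0.0,0,-0.02,0],[-0.03,-0.003,-0.045,0],[-0.07,-0.004,-0.047,1],[-0.11,-0.005,-0.047,1],[-0.15,-0.006,-0.047,2],[-0.19,-0.007,-0.047,2],[-0.19,-0.007,-0.047,2]]' >/dev/null; python3 go.py 414 318 180 -11
```

```text
q1 -3 q6 96 alt turn -177.9
t 19.6 pos [456.6 -23.9 133. ] close -8.9 op 85.4 | shift [ 0.3312 -0.0952 -0.047 ] turn 2.1
q1 -27 q6 74 alt turn 179.8
t 20.3 pos [ 418.9 -213.8  179. ] close -11.2 op 85.1 | shift [ 0.5208 -0.1078 -0.001 ] turn -0.2
```

```bash
python3 -m jog '[[0.03,-0.006,0,0],[0.08,-0.016,0,0],[0.13,-0.027,0,0],[0.18,-0.037,0,0],[0.23,-0.048,0,0],[0.28,-0.058,0,0],[0.33,-0.068,0,0],[0.38,-0.078,0,0],[0.43,-0.089,0,0],[0.48,-0.1,0,0],[0.521,-0.108,0,0],[0.521,-0.108,0,0]]' >/dev/null; python3 -m jog '[[0,0,0,0],[0,0,0,0],[0,0,0,0]]'; python3 snap.py wrist w9; python3 -c "
from meas import *
T['round']=(414,316,75)
for k in('w9',): P=load(k);print(stand(P,'round'),candle(P,(414,318),102));print(rect(pts(P,(414,318),80,50,110)))"; python3 go.py 414 318 48 -11
```

```text
time_s: 21.8
position: [413.1, 320.4, 180.2]
tool_rot: [0.0, 0.772, 0.636, -0.0]
wrist_force: [-0.3, -0.0, 0.5]
opening: 85.2
gripper_force: 0.0
w9 [425.9 390.2 322.8] [[0.98, -0.18, -0.05], [-0.19, -0.94, -0.28], [0.0, 0.28, -0.96]] [309.7   0.  318.6] [  0.  309.7 199.3] [413.23248662 320.43254777 180.34967323]
(array([415.9, 324. ]), 109.3, 99.0, -11.0) ((array([414.1, 319. ]), 44.8, 30.0, -11.0), 1964, np.float64(102.7))
(array([414.1, 318.8]), 79.9, 45.0, 79.1)
q1 38 q6 139 alt turn 180.0
t 21.85 pos [413.2 320.4 180.3] close -11.0 op 85.2 | shift [-0.0022  0.0012  0.1323] turn -0.0
```

View pics/w9.png

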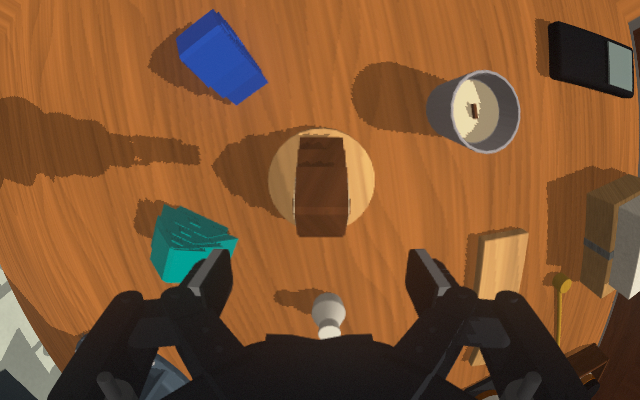

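The tree is at (320,190) on the round stand, lined up with the fingers. The vase at (328,310) and the cup at (475,112) are clear of the descent.

```bash
python3 -m jog '[[-0.002,0.001,0.04,0],[-0.002,0.001,0.08,0],[-0.002,0.001,0.115,0],[-0.002,0.001,0.132,0],[-0.002,0.001,0.132,0],[-0.002,0.001,0.132,0]]' 
python3 -m jog '[[0,0,0,0],[0,0,0,0],[0,0,0,0],[0,0,0,0],[0,0,0,0],[0,0,0,0],[0,0,0,0],[0,0,0,0],[0,0,0,0]]' 1 40; python3 go.py 414 318 48 -11
python3 -m jog '[[0,0,-0.03,0],[0,0,-0.06,0],[0,0,-0.09,0],[0,0,-0.1,0],[0,0,-0.1,0]]'; python3 go.py 622.8 141.2 148 -4.1
```

```text
time_s: 22.45
position: [414.1, 319.0, 49.1]
tool_rot: [0.0, 0.772, 0.636, 0.0]
wrist_force: [0.2, 0.1, -0.2]
opening: 85.7
gripper_force: 0.0
time_s: 23.35
position: [414.1, 319.6, 49.1]
tool_rot: [0.0, 0.771, 0.637, 0.001]
wrist_force: [-1.7, -2.4, 8.5]
opening: 39.2
gripper_force: 39.0
q1 38 q6 139 alt turn -179.9
t 23.35 pos [414.1 319.6  49.1] close -10.9 op 39.2 | shift [-0.0016  0.0002  0.0011] turn 0.1
time_s: 23.85
position: [414.3, 319.8, 149.2]
tool_rot: [0.0, 0.771, 0.637, 0.001]
wrist_force: [1.2, 0.7, -3.4]
opening: 39.8
gripper_force: 41.1
q1 38 q6 139 alt turn 173.2
t 23.85 pos [414.3 319.8 149.2] close -10.9 op 39.8 | shift [-0.1359  0.2385  0.0013] turn -6.8
```

```bash
python3 -m jog '[[-0.017,0.03,0,-1],[-0.04,0.07,0,-2],[-0.063,0.11,0,-3.5],[-0.086,0.15,0,-5],[-0.108,0.19,0,-6],[-0.125,0.22,0,-6.8],[-0.1355,0.238,0,-6.8],[-0.1355,0.238,0,-6.8],[-0.1355,0.238,0,-6.8],[-0.1355,0.238,0,-6.8]]' >/dev/null; python3 -m jog '[[0,0,0,0]]';python3 go.py 622.6 141.9 49 -4.1
```

```text
time_s: 24.95
position: [621.0, 141.9, 148.0]
tool_rot: [-0.0, 0.732, 0.682, -0.0]
wrist_force: [-0.0, -0.8, -2.3]
opening: 39.5
gripper_force: 41.1
q1 13 q6 107 alt turn -180.0
t 24.95 pos [621.  141.9 148. ] close -4.1 op 39.5 | shift [0.0001 0.0016 0.099 ] turn 0.0
```

```bash
python3 -m jog '[[0,0.001,0.04,0],[0,0.001,0.07,0],[0,0.001,0.087,0],[0,0.001,0.093,0],[0,0.001,0.097,0],[0,0.001,0.0985,0],[0,0.001,0.0985,0]]'; python3 go.py 622.6 141.9 49 -4.1
python3 -m jog '[[0,0,0,0],[0,0,0,0],[0,0,0,0],[0,0,0,0],[0,0,-0.03,0],[0,0,-0.07,0],[0,0,-0.11,0],[0,0,-0.14,0],[0,0,-0.14,0],[0,0,-0.14,0]]' 0
python3 snap.py wrist w10; python3 -c "
from meas import *
for k in('w10',): P=load(k);print(stand(P,'slim'),candle(P,(622,141),102),rect(pts(P,(622,141),80,50,110)))"; python3 go.py 635 -138.5 190 65
```

```text
time_s: 25.65
position: [623.2, 141.3, 50.7]
tool_rot: [0.0, 0.732, 0.681, 0.001]
wrist_force: [-0.8, 0.5, -2.2]
opening: 39.6
gripper_force: 41.2
q1 13 q6 107 alt turn 180.0
t 25.65 pos [623.2 141.3  50.7] close -4.1 op 39.6 | shift [ 0.0005 -0.0006  0.0017] turn -0.0
time_s: 26.65
position: [623.0, 141.2, 190.1]
tool_rot: [0.0, 0.732, 0.681, 0.0]
wrist_force: [-0.5, 0.2, -1.1]
opening: 85.6
gripper_force: 0.0
w10 [627.2 212.  332.8] [[1.0, -0.07, -0.02], [-0.07, -0.96, -0.28], [0.0, 0.28, -0.96]] [309.7   0.  318.6] [  0.  309.7 199.3] [622.50192222 141.06863063 189.07758328]
(array([623.2, 141.4]), 139.3, 70.7, 85.9) ((array([622.2, 141.2]), 44.3, 29.7, -1.9), 1847, np.float64(102.7)) (array([622.3, 140.1]), 80.6, 44.3, 85.5)
q1 13 q6 107 alt turn 110.9
t 26.7 pos [622.5 141.1 189.1] close -4.1 op 85.3 | shift [-0.2779  0.0326 -0.0009] turn -69.1
```

```bash
python3 -m jog '[[-0.03,0.003,0,0],[-0.08,0.009,0,0],[-0.13,0.015,0,0],[-0.18,0.02,0,0],[-0.23,0.026,0,0],[-0.278,0.0325,0,0],[-0.278,0.0325,0,0],[-0.278,0.0325,0,0],[-0.278,0.0325,0.03,0],[-0.278,0.0325,0.05,0],[-0.278,0.0325,0.05,0],[-0.278,0.0325,0.05,0]]'; python3 snap.py wrist w11;python3 -c "
from meas import *
for k in('w11',): P=load(k);print(stand(P,'slate'),candle(P,(635,-138),90))"; python3 go.py 635 -138.5 38 -4.1
```

```text
time_s: 27.9
position: [634.9, -137.4, 139.9]
tool_rot: [-0.0, 0.732, 0.682, -0.0]
wrist_force: [0.5, 1.0, 0.0]
opening: 85.5
gripper_force: 0.0
w11 [639.2 -66.6 282.6] [[1.0, -0.07, -0.02], [-0.07, -0.96, -0.28], [-0.0, 0.28, -0.96]] [309.7   0.  318.6] [  0.  309.7 199.3] [ 635.43351558 -137.72157434  140.68836519]
(array([ 636.3, -124.3]), 106.1, 96.4, -5.3) ((array([ 633.9, -139.5]), 63.6, 62.6, 89.5), 6594, np.float64(90.1))
q1 -12 q6 82 alt turn -180.0
t 27.95 pos [ 635.4 -137.7  140.7] close -4.1 op 85.0 | shift [-0.0008 -0.0004  0.1027] turn 0.0
```

```bash
python3 -m jog '[[-0.0015,-0.001,0.03,0],[-0.0015,-0.001,0.06,0],[-0.0015,-0.001,0.085,0],[-0.0015,-0.001,0.102,0],[-0.0015,-0.001,0.102,0],[-0.0015,-0.001,0.102,0]]' 
python3 -m jog '[[0,0,0,0],[0,0,0,0],[0,0,0,0],[0,0,0,0],[0,0,0,0],[0,0,0,0],[0,0,0,0]]' 1 40; python3 go.py 634 -139.3 38 -4.1
python3 -m jog '[[0,0,-0.03,0],[0,0,-0.06,0],[0,0,-0.09,0],[0,0,-0.12,0],[0,0,-0.14,0],[0,0,-0.14,0]]'; python3 snap.py side s4; python3 snap.py top t4; python3 -c "
from meas import *
T['round']=(414,316,75)
for k in('s4','t4'): P=load(k);print(stand(P,'round'))"
python3 go.py 414 316 178 -4.1
```

```text
time_s: 28.55
position: [634.8, -139.8, 39.2]
tool_rot: [0.001, 0.732, 0.681, 0.0]
wrist_force: [0.1, 0.2, 0.0]
opening: 85.5
gripper_force: 0.0
time_s: 29.25
position: [634.9, -140.0, 39.6]
tool_rot: [0.001, 0.732, 0.681, 0.001]
wrist_force: [-2.4, 0.8, 8.4]
opening: 63.1
gripper_force: 42.7
q1 -12 q6 82 alt turn 180.0
t 29.25 pos [ 634.9 -140.    39.6] close -4.1 op 63.1 | shift [ 0.0007 -0.001   0.0016] turn -0.0
time_s: 29.85
position: [635.4, -140.2, 181.2]
tool_rot: [0.002, 0.732, 0.681, 0.001]
wrist_force: [0.6, -0.4, -4.5]
opening: 63.3
gripper_force: 47.1
s4 [ 177.7 -564.7  909.9] [[0.91, -0.32, 0.26], [-0.41, -0.72, 0.56], [0.0, -0.62, -0.78]] [446.    0.  322.3] [  0.  446.  204.3] [ 634.73982936 -140.05633176  178.89703907]
t4 [ 405.4   90.8 1088.1] [[-0.0, -1.0, 0.04], [-1.0, 0.0, -0.02], [0.02, -0.04, -1.0]] [379.1   0.  315.5] [  0.  379.1 203.6] [ 634.02477392 -139.90760889  177.38356154]
(array([414.2, 319.4]), 110.2, 108.3, -81.9)
(array([415.8, 320.8]), 107.3, 107.1, 89.2)
q1 -12 q6 82 alt turn 180.0
t 29.95 pos [ 634.  -139.9  177.4] close -4.1 op 63.2 | shift [ 0.4389 -0.2523 -0.0007] turn -0.0
```

```bash
python3 go.py 414.5 318.8 177 -4.1; python3 -m jog '[[0.022,-0.0125,0,0],[0.06,-0.035,0,0],[0.1,-0.058,0,0],[0.14,-0.081,0,0],[0.18,-0.104,0,0],[0.22,-0.127,0,0],[0.26,-0.15,0,0],[0.3,-0.173,0,0],[0.34,-0.196,0,0],[0.38,-0.219,0,0],[0.42,-0.242,0,0],[0.4415,-0.252,0,0]]' >/dev/null; python3 -m jog '[[0,0,0,0],[0,0,0,0],[0,0,0,0]]'; python3 snap.py wrist w12;python3 -c "
from meas import *
T['round']=(414,319,75)
P=load('w12');print(stand(P,'round'))"; python3 go.py 414.5 318.9 47 -4.1
```

```text
q1 -12 q6 82 alt turn 180.0
t 29.95 pos [ 634.  -139.9  177.4] close -4.1 op 63.2 | shift [ 4.417e-01 -2.520e-01  3.000e-04] turn -0.0
time_s: 31.45
position: [414.3, 317.7, 177.0]
tool_rot: [0.0, 0.732, 0.681, -0.001]
wrist_force: [0.0, -0.4, -4.8]
opening: 63.3
gripper_force: 47.0
w12 [418.8 388.7 319.6] [[1.0, -0.07, -0.02], [-0.07, -0.96, -0.28], [-0.0, 0.28, -0.96]] [309.7   0.  318.6] [  0.  309.7 199.3] [414.57126723 317.5879637  177.22114295]
(array([416.5, 334.3]), 109.8, 78.0, -5.5)
q1 37 q6 132 alt turn 179.9
t 31.5 pos [414.6 317.6 177.2] close -4.2 op 63.1 | shift [ 1.400e-03 -1.000e-04  1.302e-01] turn -0.1
```

```bash
python3 -m jog '[[0.0012,0.0004,0.04,0],[0.0012,0.0004,0.08,0],[0.0012,0.0004,0.11,0],[0.0012,0.0004,0.12,0],[0.0012,0.0004,0.126,0],[0.0012,0.0004,0.1295,0],[0.0012,0.0004,0.1295,0],[0.0012,0.0004,0.1295,0]]'; python3 go.py 414.7 318.9 47 -4.1
python3 -m jog '[[0,0,0,0],[0,0,0,0],[0,0,0,0],[0,0,0,0],[0,0,-0.03,0],[0,0,-0.07,0],[0,0,-0.11,0],[0,0,-0.14,0],[0,0,-0.14,0],[0,0,-0.14,0]]' 0
python3 snap.py wrist w13;python3 snap.py side s5; python3 -c "
from meas import *
T.update(round=(414,319,75),oval=(413,-320,90))
for k in('w13','s5'):
  P=load(k);print(k,stand(P,'round'),candle(P,(414,319),98))
for s,h in(('slim',88),('square',50),('oval',45)): print(s,stand(P,s),candle(P,T[s][:2],18+h))"; python3 go.py 300 420 230
```

```text
time_s: 32.3
position: [415.6, 320.2, 49.4]
tool_rot: [0.0, 0.732, 0.681, 0.001]
wrist_force: [-0.6, 0.4, -3.7]
opening: 63.1
gripper_force: 46.7
q1 38 q6 132 alt turn 180.0
t 32.3 pos [415.6 320.2  49.4] close -4.1 op 63.1 | shift [-0.0013 -0.0008  0.0024] turn -0.0
time_s: 33.3
position: [415.2, 320.0, 188.6]
tool_rot: [0.0, 0.732, 0.681, 0.001]
wrist_force: [0.1, -0.3, -0.6]
opening: 85.6
gripper_force: 0.0
w13 [419.3 390.7 331.3] [[1.0, -0.07, -0.02], [-0.07, -0.96, -0.28], [0.0, 0.28, -0.96]] [309.7   0.  318.6] [  0.  309.7 199.3] [414.72987949 319.59158913 187.65161638]
s5 [ 177.7 -564.7  909.9] [[0.91, -0.32, 0.26], [-0.41, -0.72, 0.56], [0.0, -0.62, -0.78]] [446.    0.  322.3] [  0.  446.  204.3] [414.50153453 319.39453004 187.24251661]
w13 (array([415.9, 331.2]), 108.9, 84.7, -5.7) ((array([414.8, 320.7]), 63.0, 63.0, -40.1), 4812, np.float64(98.1))
s5 (array([412. , 309.8]), 108.3, 94.4, -12.6) ((array([414.1, 320.5]), 64.4, 59.4, 68.5), 316, np.float64(98.0))
slim (array([622.4, 141.3]), 142.8, 71.8, 87.0) ((array([622.1, 142.1]), 41.9, 21.0, -7.6), 83, np.float64(104.0))
square (array([456.4, -24.4]), 105.6, 105.4, -8.7) ((array([456.4, -24.6]), 61.2, 60.5, 81.2), 558, np.float64(68.3))
oval (array([ 394. , -327.5]), 137.5, 85.9, -70.9) ((array([ 413.4, -320.6]), 119.7, 60.5, 73.0), 1720, np.float64(63.4))
t 33.4 pos [414.5 319.4 187.2] close -4.1 op 85.7 | shift [ 0.0921 -0.1215 -0.0427] turn 0
```

```bash
python3 -m jog '[[0.02,-0.02,-0.03,0],[0.04,-0.05,-0.04,0],[0.06,-0.08,-0.04,0],[0.09,-0.12,-0.04,0],[0.09,-0.12,-0.04,0],[0.09,-0.12,-0.04,0],[0.09,-0.12,-0.04,0],[0.09,-0.12,-0.04,0]]'; python3 snap.py side s6
```

```text
time_s: 34.2
position: [302.5, 417.4, 227.9]
tool_rot: [0.0, 0.733, 0.681, -0.0]
wrist_force: [0.6, 0.4, 0.2]
opening: 85.3
gripper_force: 0.0
s6 [ 177.7 -564.7  909.9] [[0.91, -0.32, 0.26], [-0.41, -0.72, 0.56], [0.0, -0.62, -0.78]] [446.    0.  322.3] [  0.  446.  204.3] [302.52609867 417.417354   228.05354094]
```

View pics/s6.png

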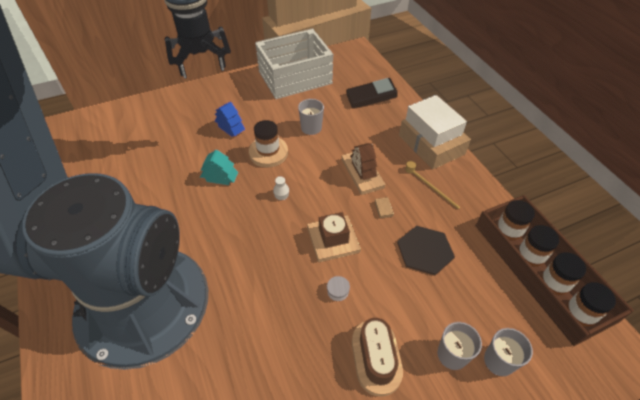

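The side view shows all four candles upright on their own stands: jar (266,140), tree (364,162), block (334,232) and bowl (379,350). The slate at (426,250) is empty, and the vase at (281,188) hasn't moved.

```bash
python3 -c "
from rig import *
print(hand_in())"
```

```text
the job is handed in; nothing more can be done
None
```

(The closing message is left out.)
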